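# Slacken the large autoclave's knurled cap by two turns

### The job

The pressure vessels have cooled and stand in their bench sockets. Roll a fingertip against the knurled rim of the large vessel's cap and back the cap off by two full turns anticlockwise, counting them by the scribed line, so that it is slack but still well on its thread. Only push on the rim: do not pinch or lift anything, leave the small vessel and the things around alone, and finish clear of everything.

Things in the scene. Friction and masses are not known exactly. Their poses are not given: they have to be found in the camera images.
- large_cap (a joint): Angle (rad) the large cap has been unscrewed: 0 = tight, as at the start; grows anticlockwise seen from above, 6.28 per full turn. Right-hand thread, 3 mm rise per turn, off the thread at 18.8. The thread drags by 0.12 N m (2.5 N along the rim turns it) and the cap stays where it is left. A finger that circles it without itself turning rolls on it: the cap turns further than the finger's circle.
- large_cap_centre (a point): Centre of the large vessel's screw cap: an upright stainless disc, 96 mm in diameter, 44 mm tall, flat top, straight-knurled side, free all round. The point is on its axis, 22 mm below the top and above the underside, 122 mm above the bench while tight. The knurl grips (friction about 1.2): 5 to 8 N of inward push carries the rim with a fingertip. Its x axis points away from the scribed line.
- large_cap_mark (a point): Middle of the scribed dark line down the knurled side of the large cap (48 mm from its axis, half-way up), which runs on across the top towards the centre. It turns with the cap; when tight it stands over a matching short line on the barrel below, and meets it again at each full turn.
- large: Large autoclave, stainless, about 4 kg: hexagonal foot 76 mm across flats, barrel 78 mm in diameter, cap on top, 134 mm tall in all. Stands loose (1 mm play) in a fixed hexagonal bench socket (plate 146 mm square, rim 44 mm above the bench) that keeps it from turning. Origin: centre of its underside, 10 mm above the bench; z up its axis; -x side carries the barrel's short line.
- small_cap (a joint): Unscrewing angle in rad of the small vessel's cap: 0 = tight, as it must stay.
- small: Small autoclave of the same kind, not part of the job: cap 62 mm in diameter, 90 mm tall in all, in its own smaller socket 120 mm square. Origin: centre of its underside, 10 mm above the bench. It may stand left or right of the large one, at least 200 mm from it.
- beaker: Glass beaker, 60 mm in diameter, 80 mm tall, on the bench beyond the vessels; origin: centre of its underside. To be left alone.
- crucible: White porcelain crucible, 42 mm in diameter at the rim, 34 mm tall, on the bench on the robot's side; origin: centre of its underside. To be left alone.
- spanner: Steel spanner, 170 mm long, lying on the bench on the robot's left; origin at the underside of its middle, x along it. To be left alone.
There are look-alikes about, which are no part of the job. What is shaped like the small but blue is not meant.

How it is judged:
On the way:
1. the large cap has come round one full turn with the finger pushing on it (value of joint large_cap above 6.28 rad and contact force between the fingers and large above 0.5 N), for 0.05 s.
At the end, for the whole second after the job is handed in: The large cap stands still at two full turns (1.78 to 2.22) open, its vessel upright and down in its socket; small cap still tight (within 0.35 rad), small vessel within 12 mm, beaker, crucible and spanner within 30 mm of where they stood (value of joint large_cap between 11.2 and 13.95 rad and velocity of joint large_cap between -0.1 and 0.1 rad/s and height (world z) of large below 0.016 m and angle between large's own z axis and vertical below 0.1 rad and value of joint small_cap below 0.35 rad and distance of small from where it was at the start of the episode below 0.012 m and distance of each of beaker, crucible, spanner from where it was at the start of the episode below 0.03 m); the robot touches nothing.
It fails at once if the large cap run to the end of its thread (more than 2.6 turns) (value of joint large_cap above 16.3 rad).
It fails at once if the large vessel lifted (12 mm) or tipped out of its socket (height (world z) of large above 0.022 m or angle between large's own z axis and vertical above 0.2 rad).
It fails at once if the small vessel's cap turned, or the small vessel lifted or shifted (value of joint small_cap above 0.35 rad or distance of small from where it was at the start of the episode above 0.012 m).
It fails at once if beaker, crucible or spanner pushed away or lifted (30 mm) (distance of any of beaker, crucible, spanner from where it was at the start of the episode above 0.03 m).
It also fails if it takes over 67 s, if anything falls off the work surface, if the arm or the gripper's body presses on something with over 40 N, if the wrist force passes 120 N, or if a joint passes its speed limit or range.

### The arm

A 6-joint arm with a two-finger parallel gripper is mounted at the origin on the work surface. World frame = base frame: x ahead of the robot, y to its left, z up, the work surface at z = 0. Lengths are in m, angles in rad, forces in N, time in s.
With the tool pointing down it reaches from about 0.275 to 0.85 m from the base axis. Payload 19 kg.
Tool frame: the origin (TCP) lies at the very end of the fingers, on their centre line; the grasp point (between the pads) lies 19 mm behind it; z points along the fingers, y is the line along which they close (so a half turn about z gives the same grasp; the last joint's range is limited). The gripper opens to 85 mm and grips with 20 to 120 N. Pads are 22 mm wide; open, the fingers measure 114 mm over their backs; the gripper's body (76 mm by 85 mm) begins 54 mm behind the grasp point. The pads swing forward as they close: fully open they stand 13 mm farther back than shut.
Start: joints at [1.069, 0.15, 1.437, -0, 1.554, -0.134], TCP at [0.207, 0.537, 0.231] pointing down, gripper open.
Joint ranges: [-2.8, 2.8], [-0.68, 2.1], [0.12, 2.68], [-1.39, 4.53], [0.16, 2.79], [-2.81, 2.81]. Speed limits (rad/s): [1.89, 1.89, 2.22, 3.01, 3.01, 3.01].

### API

Orientations are given as a rotation vector (axis times angle).
In Python, from plant import read_state, eyes, job gives the robot as it stands. The module is installed in compiled form; this text tells all that it offers.
- The arm moves only by the tool drive_tool, never from a script. Its arguments are lists of equal length, an entry for each row: "slide": the shift along the world's x, y, z in cm, a list of three; "yaw": the turn about the world's z in rad. A call has 1 to 12 rows; each row is the pose to reach, as a shift and turn from the pose commanded when the call began; what a row does not reach only later rows make up. A row lasts 1/10 s, in which the tool goes at most 50 mm and 8.59 degrees, less where a joint would pass 70% of its speed; a pose out of reach is approached as far as the arm can. A call with a gripper value outside its range is refused whole. "jaw" is the finger opening in cm, from 0 to 8.54, set as the call begins (left out, the last holds). The fingers move at their own pace and stop on an object; "force" is the grip in N (left out, the last holds). Time passes only in rows, so rows that repeat a pose let the fingers close. It gives the time, the measured TCP pose, the force, the opening and the grip force at its end, in the units of the state.
- read_state(): the state, without advancing time (a new reading comes with each control period).
- eyes.camera(name): name is "scene" or "top"; returns the picture (420x560x3 uint8, red, green, blue); there is no depth.
- eyes.camera_model(name): a dict with "fx", "fy", "cx", "cy" (pixels), "k1" (the pictures are not rectified: a ray, as slopes to the right and down, at radius r is drawn at 1 + k1 r^2 times it, then the intrinsics apply), "cam_to_world" (4x4, takes a point from camera to world coordinates). Camera axes: x right, y up, looking along -z (the intrinsics and any distortion apply to the point x, -y, -z); pixel columns grow to the right and rows downward; lengths in m; the calibration is good to about 2 mm. A picture is of the moment at which its call begins. camera_model takes no time and is no camera call.
- job.job_done(): hands the job in; it is judged then, once.
Trained networks look in the newest picture that a camera, given by its name, has taken for a name from the list of things; names that differ only in an ending like _2 or _b are one class to them, and where a whole thing is asked for, a point or a joint stands for the part that bears it (a point fixed in the world has none). Each returns a list of dicts, best first, with "confidence" (0 to 1); they miss things now and then, are a little off and sometimes report something else, mostly with a low value. They report only what shows in the picture. A call takes as long as a camera call. They do not tell look-alikes from the thing itself.
- eyes.find_in(camera, thing): "box" ([left, top, right, bottom] in pixels, round what is visible of it).
The state is a dict: "time_s": time; "joints": joint angles; "joint_velocities": joint speeds; "tau": joint torques, N m; "tcp_pos": TCP position; "tool_rot": TCP orientation; "wrist_force": force on the tool from outside, world axes, zero at the start; "torque": the same for the moment, N m; "finger_gap": finger opening in m; "finger_force": force on a finger pad.
Only numpy, scipy, OpenCV 4.12 (cv2) and the standard library are available. Lean on these libraries where they do the work, as an engineer would, in place of code of your own. Each camera call takes 0.05 s, during which the arm holds its last target. There are 200 camera calls.

## Working session

There is one attempt and no reset: what is moved stays moved. The work goes in short steps, Python scripts to look and compute and a tool call to move; the robot and the scene stay as the last step left them, time stands still between calls to the robot, and variables do not carry over. Pictures are saved under pics/ and viewed, at most 10 in all, crops included, and the job is handed in when it is done.

Besides the shell and the picture viewer there is one more tool, called after "Emit:" as name(argument=value, ...), one argument or row to a line, values as JSON. drive_tool: Moves the arm, as the interface text tells. Its arguments: {"type":"object","properties":{"slide":{"type":"array","items":{"type":"array","items":{"type":"number"}}},"yaw":{"type":"array","items":{"type":"number"}},"jaw":{"type":"number"},"force":{"type":"number"}},"required":["slide","yaw"]}

```bash
mkdir -p pics
cat > h.py <<'E'
import numpy as np, cv2
from plant import read_state, eyes, job
def ray(cam,u,v):
    m=eyes.camera_model(cam); K=np.array([[m['fx'],0,m['cx']],[0,m['fy'],m['cy']],[0,0,1]])
    p=cv2.undistortPoints(np.array([[[u,v]]],float),K,np.array([m['k1'],0,0,0.]))[0,0]
    T=np.array(m['cam_to_world']); return T[:3,3],T[:3,:3]@np.array([p[0],-p[1],-1])
def at(cam,u,v,z):
    o,d=ray(cam,u,v); return o+d*(z-o[2])/d[2]
def px(cam,P):
    m=eyes.camera_model(cam); T=np.array(m['cam_to_world']); q=(np.asarray(P)-T[:3,3])@T[:3,:3]
    a,b=q[0]/-q[2],-q[1]/-q[2]; s=1+m['k1']*(a*a+b*b); return np.array([m['fx']*a*s+m['cx'],m['fy']*b*s+m['cy']])
E
python3 - <<'E'
from h import *
a=eyes.camera('scene');b=eyes.camera('top')
cv2.imwrite('pics/s0.png',a[...,::-1]);cv2.imwrite('pics/t0.png',b[...,::-1])
for c in('scene','top'):
    m=eyes.camera_model(c);print(c,np.round(m['cam_to_world'],2)[:3],m['fx'])
    for n in('large_cap','large_cap_mark','large','small','beaker','crucible','spanner'):
        print(n,[(np.round(d['box']).astype(int).tolist(),round(d['confidence'],2)) for d in eyes.find_in(c,n)])
print(read_state())
E
```

```text
scene [[ 0.41 -0.76  0.5   0.97]
 [ 0.91  0.35 -0.23 -0.12]
 [-0.    0.55  0.84  0.8 ]] 385.46345033625164
large_cap [([125, 210, 175, 264], 0.56), ([303, 191, 330, 226], 0.34)]
large_cap_mark [([126, 214, 178, 263], 0.7)]
large [([126, 211, 180, 272], 0.87)]
small [([318, 250, 351, 292], 0.85), ([370, 199, 405, 234], 0.72), ([304, 190, 332, 225], 0.56)]
beaker [([255, 290, 285, 327], 0.98)]
crucible [([201, 187, 214, 206], 0.74)]
spanner [([356, 138, 390, 189], 0.61)]
top [[-0.01  1.   -0.08  0.47]
 [-1.   -0.01  0.01  0.07]
 [ 0.01  0.08  1.    1.01]] 507.16638095078855
large_cap [([389, 204, 445, 257], 0.69)]
large_cap_mark [([386, 203, 446, 256], 0.63), ([301, 104, 333, 141], 0.44)]
large [([383, 204, 444, 257], 0.89), ([390, 202, 448, 257], 0.54)]
small [([208, 267, 246, 302], 0.98), ([118, 153, 158, 192], 0.88), ([218, 111, 254, 152], 0.88)]
beaker [([303, 104, 334, 140], 0.74)]
crucible [([316, 281, 336, 305], 0.56)]
spanner [([95, 218, 122, 307], 0.84), ([200, 183, 234, 223], 0.41)]
{'time_s': 0.8, 'joints': array([ 1.06901631e+00,  1.50470085e-01,  1.43737278e+00,  1.21615826e-05,
        1.55380389e+00, -1.34014043e-01]), 'joint_velocities': array([ 1.10638075e-03, -2.07984455e-04, -4.15733510e-04, -1.33934504e-03,
       -9.25324598e-05,  6.10070866e-05]), 'tau': array([ 3.25191824e-03, -7.12764573e+01, -5.71043622e+01, -1.26012706e-04,
        1.44929763e-03, -4.62372054e-05]), 'tcp_pos': array([0.20674225, 0.53652314, 0.23129717]), 'tool_rot': array([-5.74430516e-01, -3.08860084e+00,  7.47572946e-05]), 'wrist_force': array([ 0.7811273 ,  0.10461483, -0.1540363 ]), 'torque': array([ 0.05709829, -0.00296309,  0.04330815]), 'finger_force': 0.0, 'finger_gap': 0.08525280071203482}
```

View pics/s0.png

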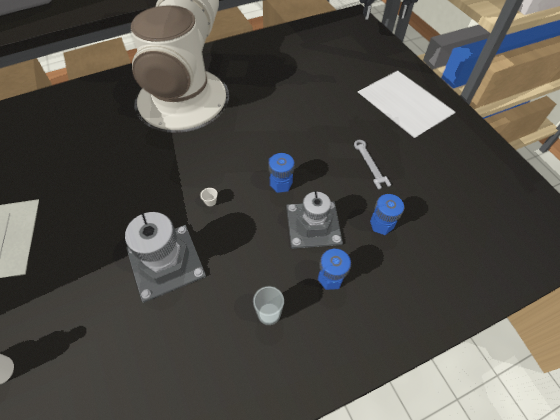

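View pics/t0.png

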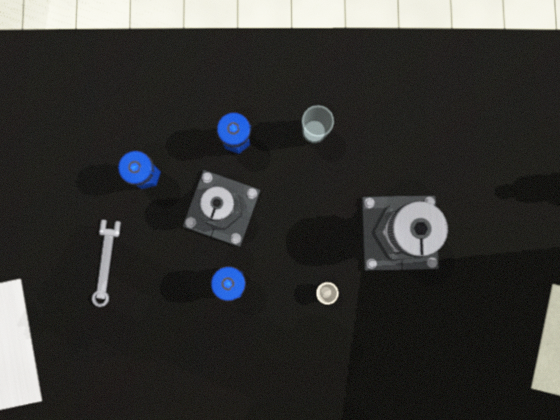

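The scene picture shows the large silver vessel at about (150,240) with its scribed line towards the robot. In the top picture its cap is at (421,229) with the line pointing down. The other candidates are the silver small vessel at (216,204) top and three blue look-alikes at (234,131), (137,169) and (228,284) top. The large one is meant: it is silver, has the biggest cap and stands in the 146 mm socket. I'll confirm that in a crop and fit the cap.

Run:
```python
from h import *
from scipy.optimize import least_squares
im=cv2.imread('pics/t0.png');g=cv2.cvtColor(im,6)
res=[]
m=(g>140).astype(np.uint8); n,l,st,ce=cv2.connectedComponentsWithStats(m)
i=[k for k in range(1,n) if np.hypot(*(ce[k]-[421,229]))<15 and st[k,4]>300][0]
c=cv2.convexHull(max(cv2.findContours((l==i).astype(np.uint8),0,1)[0],key=len))[:,0]
W=np.array([at('top',u,v,.144)[:2] for u,v in c])
f=least_squares(lambda p:np.hypot(*(W-p[:2]).T)-p[2],[.5,-.2,.048],loss='soft_l1',f_scale=.001)
print('top',f.x,st[i],ce[i])
P=lambda x,y,z:px('scene',[x,y,z]).round()
x,y=f.x[:2]; print('scene centre pred',P(x,y,.144))
v=im.copy()
for t in np.linspace(0,6.28,24):
    q=px('top',[x+.048*np.cos(t),y+.048*np.sin(t),.144]);cv2.circle(v,tuple(q.round().astype(int)),0,(0,0,255),-1)
s=cv2.imread('pics/s0.png')
for t in np.linspace(0,6.28,24):
    q=px('scene',[x+.048*np.cos(t),y+.048*np.sin(t),.144]);cv2.circle(s,tuple(q.round().astype(int)),0,(0,0,255),-1)
cv2.imwrite('pics/c0.png',np.hstack([cv2.resize(v[180:280,350:460],None,fx=3.6,fy=3.6),cv2.resize(s[200:300,100:210],None,fx=3.6,fy=3.6)]))
for nme,u,vv,z in(('crucible',327,293,.034),('small',216,204,.1),('beaker',318,122,.08),('blue',228,284,.1),('beakerlow',317,130,0)): print(nme,at('top',u,vv,z).round(3))
print('mark', at('top',421,250,.144))
```

```text
top [ 0.52362077 -0.19485577  0.04614577] [ 394  197   53   58 1889] [420.26416093 227.0518793 ]
scene centre pred [148. 231.]
crucible [ 0.407 -0.046  0.034]
small [0.571 0.159 0.1  ]
beaker [ 0.726 -0.029  0.08 ]
blue [0.429 0.137 0.1  ]
beakerlow [ 0.732 -0.035  0.   ]
mark [ 0.48597635 -0.19518879  0.144     ]
```

View pics/c0.png

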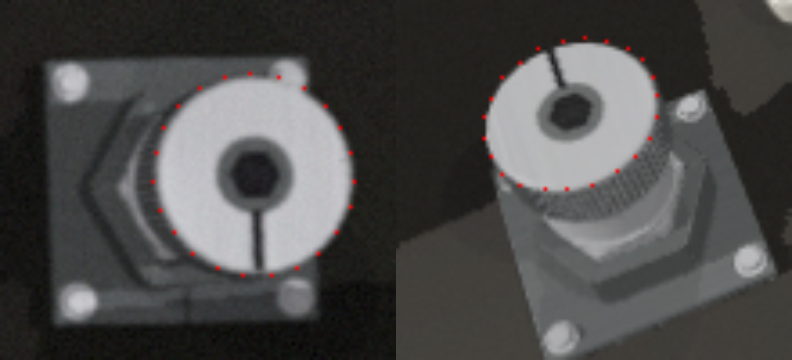

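The crop confirms it: a silver knurled cap of about 96 mm, with its centre near (0.523, -0.195) and the line facing -x. I'll carry the closed fingers at a safe height to the -x side of the cap.

Emit:
drive_tool(
  slide=[
    [4, -12, 0],
    [8, -24, 0],
    [12, -36, 0],
    [15, -47, 0],
    [18, -58, 0],
    [21, -68, 0],
    [22.8, -73.2, 0],
    [22.8, -73.2, 0],
    [22.8, -73.2, 0],
    [22.8, -73.2, 0],
    [22.8, -73.2, 0],
    [22.8, -73.2, 0],
  ],
  yaw=[-0.2, -0.4, -0.6, -0.8, -1.0, -1.2, -1.203, -1.203, -1.203, -1.203, -1.203, -1.203],
  jaw=0,
  force=40,
)

```text
time_s: 2.0
tcp_pos: [0.384, -0.031, 0.2316]
tool_rot: [2.221, 2.221, 0.001]
wrist_force: [1.2, 1.0, -0.4]
finger_gap: 0.0003
finger_force: 0.0
```

Emit:
drive_tool(
  slide=[
    [1.4, -4.5, 0],
    [2.8, -9, 0],
    [4, -13, 0],
    [5.1, -16, 0],
    [5.1, -16, 0],
    [5.1, -16, -4],
    [5.1, -16, -8],
    [5.1, -16, -11.3],
    [5.1, -16, -11.3],
    [5.1, -16, -11.3],
  ],
  yaw=[0, 0, 0, 0, 0, 0, 0, 0, 0, 0],
)

```text
time_s: 3.0
tcp_pos: [0.4351, -0.1886, 0.1193]
tool_rot: [-2.221, -2.222, 0.0]
wrist_force: [0.7, 0.3, 1.2]
finger_gap: 0.0003
finger_force: 0.0
```

Emit:
drive_tool(
  slide=[
    [1, -0.6, 0],
    [2, -0.6, 0],
    [2.2, -0.6, 0],
    [2.3, -0.6, 0],
    [2.4, -0.6, 0],
    [2.4, -0.6, 0],
  ],
  yaw=[0, 0, 0, 0, 0, 0],
)

```text
time_s: 3.6
tcp_pos: [0.4589, -0.1948, 0.1183]
tool_rot: [-2.221, -2.221, 0.0]
wrist_force: [0.7, 0.4, -0.4]
finger_gap: -0.0001
finger_force: 0.0
```

Emit:
drive_tool(
  slide=[
    [0.05, 0, 0],
    [0.1, 0, 0],
    [0.15, 0, 0],
    [0.15, 0, 0],
  ],
  yaw=[0, 0, 0, 0],
)

```text
time_s: 4.0
tcp_pos: [0.4605, -0.1948, 0.1183]
tool_rot: [-2.221, -2.221, 0.0]
wrist_force: [0.0, 0.4, 0.8]
finger_gap: -0.0002
finger_force: 0.0
```

Emit:
drive_tool(
  slide=[
    [0.05, 0, 0],
    [0.1, 0, 0],
    [0.1, 0, 0],
  ],
  yaw=[0, 0, 0],
)

```text
time_s: 4.3
tcp_pos: [0.4612, -0.1949, 0.1183]
tool_rot: [-2.221, -2.221, 0.001]
wrist_force: [-3.8, 1.3, 2.4]
finger_gap: -0.0006
finger_force: 1.9
```

Emit:
drive_tool(
  slide=[
    [0.05, -0.2, 0],
    [0.05, -0.5, 0],
    [0.05, -0.8, 0],
    [0.05, -1.1, 0],
  ],
  yaw=[0, 0, 0, 0],
)

```text
time_s: 4.7
tcp_pos: [0.4616, -0.2057, 0.1182]
tool_rot: [-2.22, -2.221, 0.001]
wrist_force: [-5.6, 2.9, 3.1]
finger_gap: 0.0
finger_force: 2.6
```

Run:
```python
from h import *
for q in(180,270,0,90):
    t=np.deg2rad(q+np.arange(7.5,91,7.5)); t0=np.deg2rad(q)
    d=4.7*np.c_[np.cos(t)-np.cos(t0),np.sin(t)-np.sin(t0)]
    print(q,d.round(2).tolist())
s=read_state();print(s['tcp_pos'],s['wrist_force'])
```

```text
180 [[0.04, -0.61], [0.16, -1.22], [0.36, -1.8], [0.63, -2.35], [0.97, -2.86], [1.38, -3.32], [1.84, -3.73], [2.35, -4.07], [2.9, -4.34], [3.48, -4.54], [4.09, -4.66], [4.7, -4.7]]
270 [[0.61, 0.04], [1.22, 0.16], [1.8, 0.36], [2.35, 0.63], [2.86, 0.97], [3.32, 1.38], [3.73, 1.84], [4.07, 2.35], [4.34, 2.9], [4.54, 3.48], [4.66, 4.09], [4.7, 4.7]]
0 [[-0.04, 0.61], [-0.16, 1.22], [-0.36, 1.8], [-0.63, 2.35], [-0.97, 2.86], [-1.38, 3.32], [-1.84, 3.73], [-2.35, 4.07], [-2.9, 4.34], [-3.48, 4.54], [-4.09, 4.66], [-4.7, 4.7]]
90 [[-0.61, -0.04], [-1.22, -0.16], [-1.8, -0.36], [-2.35, -0.63], [-2.86, -0.97], [-3.32, -1.38], [-3.73, -1.84], [-4.07, -2.35], [-4.34, -2.9], [-4.54, -3.48], [-4.66, -4.09], [-4.7, -4.7]]
[ 0.46155626 -0.20571711  0.11822704] [-5.58098652  2.94139263  3.08912302]
```

Emit:
drive_tool(
  slide=[
    [0.04, -0.61, 0],
    [0.16, -1.22, 0],
    [0.36, -1.8, 0],
    [0.63, -2.35, 0],
    [0.97, -2.86, 0],
    [1.38, -3.32, 0],
  ],
  yaw=[0, 0, 0, 0, 0, 0],
)

```text
time_s: 5.3
tcp_pos: [0.4761, -0.2395, 0.1182]
tool_rot: [-2.222, -2.221, 0.0]
wrist_force: [0.2, 0.1, -0.0]
finger_gap: 0.0
finger_force: 0.0
```

Emit:
drive_tool(
  slide=[
    [0.05, 0.05, 0],
    [0.1, 0.1, 0],
    [0.1, 0.1, 0],
  ],
  yaw=[0, 0, 0],
)

```text
time_s: 5.6
tcp_pos: [0.4768, -0.2378, 0.1182]
tool_rot: [-2.221, -2.222, 0.0]
wrist_force: [-0.5, -0.3, 0.5]
finger_gap: -0.0001
finger_force: 0.0
```

Emit:
drive_tool(
  slide=[
    [0.05, 0.05, 0],
    [0.1, 0.1, 0],
    [0.1, 0.1, 0],
  ],
  yaw=[0, 0, 0],
)

```text
time_s: 5.9
tcp_pos: [0.4775, -0.2372, 0.1184]
tool_rot: [2.221, 2.221, -0.001]
wrist_force: [-3.2, -3.0, 1.3]
finger_gap: -0.0002
finger_force: 2.5
```

Emit:
drive_tool(
  slide=[
    [0.04, 0.04, 0],
    [0.3, -0.2, 0],
    [0.56, -0.42, 0],
    [0.84, -0.62, 0],
    [1.13, -0.79, 0],
  ],
  yaw=[0, 0, 0, 0, 0],
)

```text
time_s: 6.4
tcp_pos: [0.4888, -0.2451, 0.1183]
tool_rot: [-2.221, -2.221, 0.001]
wrist_force: [-4.1, -2.4, 2.2]
finger_gap: 0.0
finger_force: 1.9
```

Emit:
drive_tool(
  slide=[
    [0.32, -0.13, 0],
    [0.63, -0.27, 0],
    [0.95, -0.39, 0],
    [1.28, -0.48, 0],
    [1.6, -0.55, 0],
    [1.95, -0.6, 0],
    [2.28, -0.63, 0],
    [2.62, -0.65, 0],
  ],
  yaw=[0, 0, 0, 0, 0, 0, 0, 0],
)

```text
time_s: 7.2
tcp_pos: [0.5154, -0.2531, 0.119]
tool_rot: [2.22, 2.219, -0.003]
wrist_force: [-4.3, -13.4, 4.4]
finger_gap: 0.0001
finger_force: 7.0
```

```bash
cat > path.py <<'E'
import numpy as np
C=np.array([52.36,-19.49]);a,b,r=1.45,1.1,.55
def pos(th,s,p):  # th deg contact angle, s = face signs
    u=np.array([np.cos(np.deg2rad(th)),np.sin(np.deg2rad(th))]); return C+(4.8+r-p)*u+np.array(s)*[a-r,b-r]
Q={180:(-1,-1),270:(1,-1),0:(1,1),90:(-1,1)}
def seg(q,p,cur,f,t,n):
    """arc from f to t deg in quadrant q, n rows, relative to cur"""
    return (np.array([pos(x,Q[q],p) for x in np.linspace(f,t,n)])-cur).round(2).tolist()
E
python3 - <<'E'
from path import *
p=.13
for q in Q:
  t=[q+7.5*i for i in range(13)]
  A=np.array([pos(x,Q[q],p) for x in t]); print(q,'start',A[0].round(2),'end',A[-1].round(2)); print((A-A[0]).round(2).tolist())
E
```

```text
180 start [ 46.24 -20.04] end [ 51.46 -25.26]
[[0.0, 0.0], [0.04, -0.68], [0.18, -1.35], [0.4, -2.0], [0.7, -2.61], [1.08, -3.18], [1.53, -3.69], [2.04, -4.14], [2.61, -4.52], [3.22, -4.82], [3.87, -5.04], [4.54, -5.18], [5.22, -5.22]]
270 start [ 53.26 -25.26] end [ 58.48 -20.04]
[[0.0, 0.0], [0.68, 0.04], [1.35, 0.18], [2.0, 0.4], [2.61, 0.7], [3.18, 1.08], [3.69, 1.53], [4.14, 2.04], [4.52, 2.61], [4.82, 3.22], [5.04, 3.87], [5.18, 4.54], [5.22, 5.22]]
0 start [ 58.48 -18.94] end [ 53.26 -13.72]
[[0.0, 0.0], [-0.04, 0.68], [-0.18, 1.35], [-0.4, 2.0], [-0.7, 2.61], [-1.08, 3.18], [-1.53, 3.69], [-2.04, 4.14], [-2.61, 4.52], [-3.22, 4.82], [-3.87, 5.04], [-4.54, 5.18], [-5.22, 5.22]]
90 start [ 51.46 -13.72] end [ 46.24 -18.94]
[[0.0, 0.0], [-0.68, -0.04], [-1.35, -0.18], [-2.0, -0.4], [-2.61, -0.7], [-3.18, -1.08], [-3.69, -1.53], [-4.14, -2.04], [-4.52, -2.61], [-4.82, -3.22], [-5.04, -3.87], [-5.18, -4.54], [-5.22, -5.22]]
```

Emit:
drive_tool(
  slide=[
    [0.5, -0.05, 0],
    [1.1, -0.1, 0],
    [1.74, -0.1, 0],
    [2.42, -0.06, 0],
    [3.09, 0.08, 0],
    [3.74, 0.3, 0],
  ],
  yaw=[0, 0, 0, 0, 0, 0],
)

```text
time_s: 7.8
tcp_pos: [0.5531, -0.2482, 0.1182]
tool_rot: [-2.221, -2.221, -0.0]
wrist_force: [-0.2, -0.1, -0.2]
finger_gap: -0.0002
finger_force: 0.0
```

Emit:
drive_tool(
  slide=[
    [-0.04, 0.09, 0],
    [-0.06, 0.14, 0],
    [-0.06, 0.14, 0],
  ],
  yaw=[0, 0, 0],
)

```text
time_s: 8.1
tcp_pos: [0.5526, -0.2473, 0.1187]
tool_rot: [2.22, 2.22, 0.001]
wrist_force: [5.4, -4.1, -0.4]
finger_gap: 0.0002
finger_force: 3.2
```

Emit:
drive_tool(
  slide=[
    [-0.04, 0.09, 0],
    [-0.06, 0.14, 0],
    [-0.06, 0.14, 0],
  ],
  yaw=[0, 0, 0],
)

```text
time_s: 8.4
tcp_pos: [0.5523, -0.2466, 0.1191]
tool_rot: [2.219, 2.219, 0.0]
wrist_force: [7.4, -9.6, 1.4]
finger_gap: -0.0001
finger_force: 6.0
```

Run:
```python
from path import *
print(seg(270,.3,[55.14,-24.56],298,360,10))
for q in Q:
  A=np.array([pos(x,Q[q],.28) for x in np.linspace(q,q+90,13)]); print(q,'start',A[0].round(2),'end',A[-1].round(2)); print((A-A[0]).round(2).tolist()); print((A[6:]-A[6]).round(2).tolist())
```

```text
[[0.49, 0.06], [1.01, 0.38], [1.48, 0.75], [1.91, 1.18], [2.28, 1.66], [2.6, 2.18], [2.85, 2.74], [3.02, 3.32], [3.13, 3.91], [3.17, 4.52]]
180 start [ 46.39 -20.04] end [ 51.46 -25.11]
[[0.0, 0.0], [0.04, -0.66], [0.17, -1.31], [0.39, -1.94], [0.68, -2.54], [1.05, -3.09], [1.48, -3.59], [1.98, -4.02], [2.53, -4.39], [3.13, -4.68], [3.76, -4.9], [4.41, -5.03], [5.07, -5.07]]
[[0.0, 0.0], [0.5, -0.44], [1.05, -0.81], [1.64, -1.1], [2.27, -1.31], [2.92, -1.44], [3.59, -1.48]]
270 start [ 53.26 -25.11] end [ 58.33 -20.04]
[[0.0, 0.0], [0.66, 0.04], [1.31, 0.17], [1.94, 0.39], [2.53, 0.68], [3.09, 1.05], [3.59, 1.48], [4.02, 1.98], [4.39, 2.54], [4.68, 3.13], [4.9, 3.76], [5.03, 4.41], [5.07, 5.07]]
[[0.0, 0.0], [0.44, 0.5], [0.81, 1.05], [1.1, 1.64], [1.31, 2.27], [1.44, 2.92], [1.48, 3.59]]
0 start [ 58.33 -18.94] end [ 53.26 -13.87]
[[0.0, 0.0], [-0.04, 0.66], [-0.17, 1.31], [-0.39, 1.94], [-0.68, 2.54], [-1.05, 3.09], [-1.48, 3.59], [-1.98, 4.02], [-2.54, 4.39], [-3.13, 4.68], [-3.76, 4.9], [-4.41, 5.03], [-5.07, 5.07]]
[[0.0, 0.0], [-0.5, 0.44], [-1.05, 0.81], [-1.64, 1.1], [-2.27, 1.31], [-2.92, 1.44], [-3.59, 1.48]]
90 start [ 51.46 -13.87] end [ 46.39 -18.94]
[[0.0, 0.0], [-0.66, -0.04], [-1.31, -0.17], [-1.94, -0.39], [-2.53, -0.68], [-3.09, -1.05], [-3.59, -1.48], [-4.02, -1.98], [-4.39, -2.54], [-4.68, -3.13], [-4.9, -3.76], [-5.03, -4.41], [-5.07, -5.07]]
[[0.0, 0.0], [-0.44, -0.5], [-0.81, -1.05], [-1.1, -1.64], [-1.31, -2.27], [-1.44, -2.92], [-1.48, -3.59]]
```

Next is the arc to about 325°, then a force check.

Emit:
drive_tool(
  slide=[
    [0.49, 0.06, 0],
    [1.01, 0.38, 0],
    [1.48, 0.75, 0],
    [1.91, 1.18, 0],
    [2.28, 1.66, 0],
  ],
  yaw=[0, 0, 0, 0, 0],
)

```text
time_s: 8.9
tcp_pos: [0.5749, -0.2293, 0.1187]
tool_rot: [2.22, 2.22, -0.0]
wrist_force: [3.4, -6.6, 2.6]
finger_gap: 0.0003
finger_force: 3.6
```

Emit:
drive_tool(
  slide=[
    [0.32, 0.52, 0],
    [0.57, 1.08, 0],
    [0.74, 1.66, 0],
    [0.85, 2.25, 0],
    [0.89, 2.86, 0],
    [0.89, 3.4, 0],
    [0.89, 3.96, 0],
  ],
  yaw=[0, 0, 0, 0, 0, 0, 0],
)

```text
time_s: 9.6
tcp_pos: [0.584, -0.1891, 0.1188]
tool_rot: [2.22, 2.22, 0.002]
wrist_force: [6.7, -3.4, 1.4]
finger_gap: -0.0001
finger_force: 3.5
```

Emit:
drive_tool(
  slide=[
    [-0.04, 0.66, 0],
    [-0.17, 1.31, 0],
    [-0.4, 1.93, 0],
    [-0.7, 2.52, 0],
    [-1.07, 3.07, 0],
    [-1.5, 3.57, 0],
  ],
  yaw=[0, 0, 0, 0, 0, 0],
)

```text
time_s: 10.2
tcp_pos: [0.5684, -0.1529, 0.1184]
tool_rot: [2.221, 2.222, 0.001]
wrist_force: [3.6, 0.4, -0.3]
finger_gap: -0.0001
finger_force: 1.1
```

Emit:
drive_tool(
  slide=[
    [-0.07, -0.07, 0],
    [-0.57, 0.37, 0],
    [-1.12, 0.72, 0],
    [-1.71, 1.0, 0],
    [-2.3, 1.2, 0],
  ],
  yaw=[0, 0, 0, 0, 0],
)

```text
time_s: 10.7
tcp_pos: [0.5458, -0.1405, 0.1187]
tool_rot: [2.221, 2.222, 0.004]
wrist_force: [8.6, 11.8, 5.3]
finger_gap: 0.0002
finger_force: 6.9
```

Emit:
drive_tool(
  slide=[
    [-0.6, 0.18, 0],
    [-1.3, 0.25, 0],
    [-1.9, 0.25, 0],
    [-2.5, 0.25, 0],
    [-3.05, 0.25, 0],
  ],
  yaw=[0, 0, 0, 0, 0],
)

```text
time_s: 11.2
tcp_pos: [0.5148, -0.1374, 0.1188]
tool_rot: [-2.219, -2.221, -0.004]
wrist_force: [2.5, 16.2, 8.7]
finger_gap: 0.0
finger_force: 8.5
```

Run:
```python
from h import *
cv2.imwrite('pics/a1.png',np.hstack([cv2.resize(eyes.camera(c)[y:y+100,x:x+110,::-1],None,fx=3.6,fy=3.6) for c,y,x in(('top',180,350),('scene',190,100))]))
```

```text
(no output)
```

View pics/a1.png

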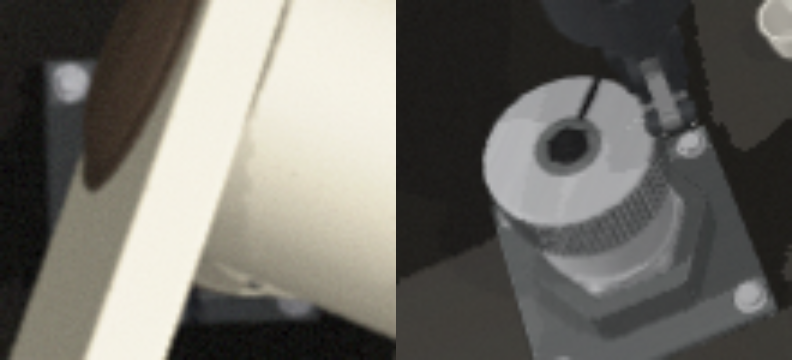

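The scene half shows the line at crop (598,82), which is scene pixel (156,213). It lies between -x and +y, so the cap has made nearly one turn. The arm hides the cap in the top view. I'll work out the angle.

```bash
cat >> h.py <<'E'
def markangle(u,v,lo=0,C=(.5236,-.1949)):
    """unscrew angle from a scene pixel of the line on the cap's top (next above lo)"""
    z=.144
    for _ in range(4):
        w=at('scene',u,v,z); a=(np.arctan2(w[1]-C[1],w[0]-C[0])-np.pi)%(2*np.pi)
        while a<lo:a+=2*np.pi
        z=.144+.003*a/6.283
    return a,np.hypot(w[0]-C[0],w[1]-C[1])
E
python3 - <<'E'
from h import *
for u,v in((156.1,212.8),(153.6,219.5),(152.4,222.8)): print(markangle(u,v,2))
E
```

```text
(np.float64(5.618852956680719), np.float64(0.04141036109504742))
(np.float64(5.560999695510425), np.float64(0.025433325972546984))
(np.float64(5.493107419587264), np.float64(0.017792539715748776))
```

Emit:
drive_tool(
  slide=[
    [-0.1, 0.12, 0],
    [-0.66, 0.08, 0],
    [-1.31, -0.07, 0],
    [-1.92, -0.32, 0],
    [-2.51, -0.63, 0],
    [-3.05, -1.02, 0],
    [-3.55, -1.46, 0],
  ],
  yaw=[0, 0, 0, 0, 0, 0, 0],
)

```text
time_s: 12.0
tcp_pos: [0.4785, -0.1527, 0.1184]
tool_rot: [-2.219, -2.22, -0.001]
wrist_force: [-5.8, 11.0, 7.7]
finger_gap: -0.0002
finger_force: 6.2
```

Emit:
drive_tool(
  slide=[
    [-0.46, -0.48, 0],
    [-0.84, -1.02, 0],
    [-1.15, -1.62, 0],
    [-1.37, -2.25, 0],
    [-1.51, -2.9, 0],
    [-1.56, -3.55, 0],
    [-1.56, -4.1, 0],
    [-1.56, -4.65, 0],
  ],
  yaw=[0, 0, 0, 0, 0, 0, 0, 0],
)

```text
time_s: 12.8
tcp_pos: [0.462, -0.2002, 0.1184]
tool_rot: [-2.219, -2.219, 0.003]
wrist_force: [-16.5, 3.0, 11.3]
finger_gap: -0.0002
finger_force: 8.5
```

Emit:
drive_tool(
  slide=[
    [-0.1, -0.1, 0],
    [-0.06, -0.66, 0],
    [0.09, -1.31, 0],
    [0.33, -1.93, 0],
    [0.64, -2.52, 0],
    [1.02, -3.06, 0],
    [1.48, -3.55, 0],
  ],
  yaw=[0, 0, 0, 0, 0, 0, 0],
)

```text
time_s: 13.5
tcp_pos: [0.4773, -0.2364, 0.1181]
tool_rot: [-2.221, -2.22, 0.003]
wrist_force: [-8.3, -4.8, 1.6]
finger_gap: 0.0
finger_force: 4.8
```

Emit:
drive_tool(
  slide=[
    [0.49, -0.45, 0],
    [1.03, -0.83, 0],
    [1.62, -1.13, 0],
    [2.25, -1.35, 0],
    [2.91, -1.5, 0],
    [3.59, -1.56, 0],
    [4.2, -1.56, 0],
    [4.8, -1.56, 0],
    [5.4, -1.56, 0],
  ],
  yaw=[0, 0, 0, 0, 0, 0, 0, 0, 0],
)

```text
time_s: 14.4
tcp_pos: [0.5323, -0.2531, 0.1187]
tool_rot: [2.221, 2.22, -0.003]
wrist_force: [-2.3, -12.4, 1.5]
finger_gap: 0.0002
finger_force: 6.2
```

Emit:
drive_tool(
  slide=[
    [0.65, 0.06, 0],
    [1.3, 0.2, 0],
    [1.92, 0.42, 0],
    [2.51, 0.72, 0],
    [3.06, 1.09, 0],
    [3.56, 1.52, 0],
  ],
  yaw=[0, 0, 0, 0, 0, 0],
)

```text
time_s: 15.0
tcp_pos: [0.5683, -0.237, 0.1186]
tool_rot: [2.221, 2.22, -0.001]
wrist_force: [2.0, -6.7, 2.1]
finger_gap: -0.0006
finger_force: 3.4
```

Run:
```python
from h import *
cv2.imwrite('pics/a2.png',np.hstack([cv2.resize(eyes.camera(c)[y:y+100,x:x+110,::-1],None,fx=3.6,fy=3.6) for c,y,x in(('top',180,350),('scene',190,100))]))
```

```text
(no output)
```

View pics/a2.png

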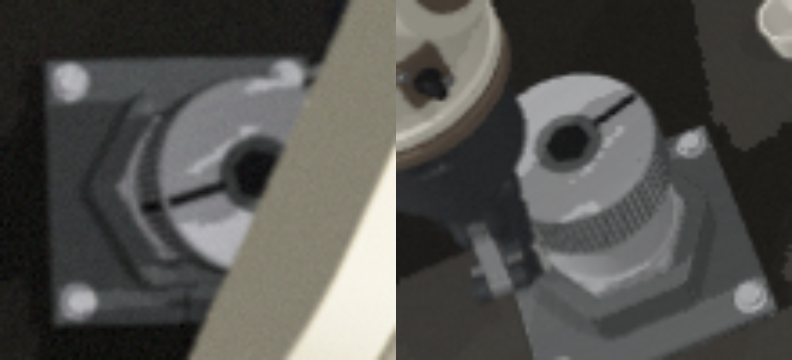

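The line is now at crop (165,207) in top and (635,97) in scene. It points to +y, tilted about 20° towards -x, so about 11.4 rad, just short of two turns. One short arc should nearly finish it.

Emit:
drive_tool(
  slide=[
    [0.43, 0.5, 0],
    [0.8, 1.05, 0],
    [1.09, 1.64, 0],
    [1.31, 2.27, 0],
    [1.44, 2.92, 0],
    [1.48, 3.59, 0],
  ],
  yaw=[0, 0, 0, 0, 0, 0],
)

```text
time_s: 15.7
tcp_pos: [0.5839, -0.2007, 0.1189]
tool_rot: [2.22, 2.22, 0.002]
wrist_force: [9.0, -2.9, 1.5]
finger_gap: 0.0
finger_force: 4.6
```

Emit:
drive_tool(
  slide=[
    [0.5, 0.1, 0],
    [1.5, 0.1, 0],
    [3, 0.1, 0],
    [3, 0.1, 4],
    [3, 0.1, 8],
    [3, 0.1, 12],
    [3, 0.1, 12],
  ],
  yaw=[0, 0, 0, 0, 0, 0, 0],
)

```text
time_s: 16.4
tcp_pos: [0.6145, -0.2001, 0.244]
tool_rot: [2.217, 2.217, 0.004]
wrist_force: [0.4, -0.7, -0.4]
finger_gap: 0.0
finger_force: 0.0
```

Emit:
drive_tool(
  slide=[
    [0, 5, 0],
    [0, 10, 0],
    [0, 15, 0],
    [0, 20, 0],
    [0, 25, 0],
    [-3, 28, 0],
    [-6, 30, 0],
    [-6, 30, 0],
    [-6, 30, 0],
  ],
  yaw=[0, 0, 0, 0, 0, 0, 0, 0, 0],
)

```text
time_s: 17.3
tcp_pos: [0.5528, 0.1011, 0.2383]
tool_rot: [2.22, 2.223, -0.0]
wrist_force: [0.1, 0.7, -0.1]
finger_gap: 0.0002
finger_force: 0.0
```

Run:
```python
from h import *
a,b=eyes.camera('top'),eyes.camera('scene')
cv2.imwrite('pics/t3.png',a[...,::-1]);cv2.imwrite('pics/s3.png',b[...,::-1])
cv2.imwrite('pics/a3.png',np.hstack([cv2.resize(q[y:y+100,x:x+110,::-1],None,fx=3.6,fy=3.6) for q,y,x in((a,180,350),(b,190,100))]))
```

```text
(no output)
```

View pics/a3.png

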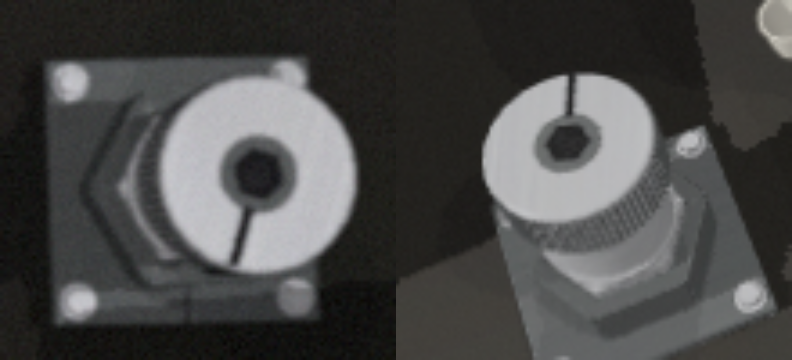

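The line is at crop (237,263) in top, about 14° short of meeting the barrel line. To tell turn 2 from turn 1, I'll measure how far the cap has risen.

Run:
```python
from h import *
def hole(f,c,win,th):
    g=cv2.cvtColor(cv2.imread(f),6); g=cv2.resize(g,None,fx=4,fy=4,interpolation=cv2.INTER_CUBIC)
    m=(g>th).astype(np.uint8);best=None
    # outer rim ellipse of the cap top
    n,l,st,ce=cv2.connectedComponentsWithStats(m)
    i=min([k for k in range(1,n) if st[k,4]>8000],key=lambda k:np.hypot(*(ce[k]/4-c)))
    # inner dark ring (hole)
    cn,h=cv2.findContours((l==i).astype(np.uint8),cv2.RETR_CCOMP,cv2.CHAIN_APPROX_NONE)
    mg=(g<60).astype(np.uint8);n,l2,s2,c2=cv2.connectedComponentsWithStats(mg)
    j=min([k for k in range(1,n) if 300<s2[k,4]<8000],key=lambda k:np.hypot(*(c2[k]/4-c)))
    e=cv2.fitEllipse(cv2.convexHull(max(cn,key=len)))
    return np.round(e[0],1)/4,np.round(e[1],1)/4,c2[j].round(1)/4,s2[j,4]
for cam,a,b,c in(('scene','s0','s3',(148,231)),('top','t0','t3',(421,228))):
    for th in(140,155): print(cam,hole(f'pics/{a}.png',c,0,th),hole(f'pics/{b}.png',c,0,th))
    for z in(.144,.147,.150): print(z,px(cam,[.5236,-.1949,z]).round(2))
```

```text
scene (array([148.5  , 232.525]), array([38.925, 48.7  ]), array([148.425, 231.   ]), np.int32(1282)) (array([147.7  , 231.125]), array([39.125, 49.025]), array([147.525, 229.5  ]), np.int32(1280))
scene (array([148.45 , 232.475]), array([38.5  , 48.325]), array([148.425, 231.   ]), np.int32(1282)) (array([147.6  , 231.075]), array([38.725, 48.725]), array([147.525, 229.5  ]), np.int32(1280))
0.144 [148.12 230.69]
0.147 [147.7  229.93]
0.15 [147.28 229.16]
top (array([421.125, 226.7  ]), array([53.2  , 58.975]), array([420.75, 228.5 ]), np.int32(2196)) (array([422.   , 226.775]), array([53.35 , 58.725]), array([421.775, 228.275]), np.int32(2283))
top (array([421.025, 227.2  ]), array([52.4, 57.7]), array([420.75, 228.5 ]), np.int32(2196)) (array([422.05 , 226.675]), array([52.9  , 58.575]), array([421.775, 228.275]), np.int32(2283))
0.144 [420.19 227.99]
0.147 [420.72 227.88]
0.15 [421.24 227.77]
```

The cap has shifted (-0.9,-1.5) px in scene and (1.0,-0.2) px in top. That matches a 6 mm rise, so this is the second turn, at about 12.3 rad. The arm is clear of everything.

```bash
python3 -c "
from plant import job;print(job.job_done())"
```

```text
the job is handed in; nothing more can be done
None
```

The large cap is backed off about two turns, roughly 12.3 rad by the scribed line and confirmed by its 6 mm rise; the arm finished clear and the job is handed in, with no verdict returned.

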